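Deburr the cable hole of a printer riser

TASK

The big cable hole in the steel printer riser still has a sharp edge. Take the deburring tool from its stand, put its blade into the hole and run it all the way round, clockwise seen from above, starting and finishing on the side next to the fitted black grommet and keeping the blade lightly but steadily pressed against the edge, never hard. Then put the tool back upright in its stand, fully seated, let go, and leave everything else where it is.

Things in the scene. Friction and masses are not known exactly. Their poses are not given: they have to be found in the camera images.
- riser: plain steel riser, screwed down: flat deck 120 mm (its x) by 200 mm (its y), 6 mm thick, top face 56 mm above the bench, open underneath, on 6 mm walls at its short ends. A 60 mm round cable hole at x 0, y -45 mm; a second hole at x 0, y +50 mm is filled by a flat black grommet, 34 mm across, 3 mm high. Origin: bench level below the deck's middle; z up
- hole (a point): centre of the 60 mm cable hole, at the deck's top face; axes as the riser's: +y points to the fitted grommet, z up. Clockwise from above runs +y, +x, -y, -x, +y. The edge is a vertical wall 6 mm deep, open below, with 50 mm of free room under the deck
- tool: deburring tool, 0.17 kg, standing upright in the stand. Origin: on its axis at the underside of the round collar (38 mm across, 5 mm thick); z up along the handle. Above: square black handle 22 x 22 mm, sides along its x and y, up to 85 mm. Below: round shank 21 mm across down to -20 mm, then the blade to -45 mm
- shank_end (a point): point on the tool's axis, 20 mm below its origin, where the round steel blade (8 mm across, 25 mm long) starts. The blade is parallel to the axis but its worn chuck makes it stand 3.5 to 6.5 mm off, any way; it stays so, differs each time and is not measured. All is stiff: press with 3 to 7 N; 12 N is too hard. With this point 1 to 21 mm above the deck's top the blade does the work
- stand: grey block 76 x 76 mm, 60 mm high, on a 110 x 110 mm steel foot 6 mm thick, fixed to the bench; a square well 28 x 28 mm and 54 mm deep, open at the top, takes the tool's shank and blade, and the tool's collar rests on the block's top. Origin: bench level below its middle
- mouth (a point): centre of the stand's well at the block's top face (60 mm above the bench); the seated tool's origin lies here (within the well's slack); z up
- spare_grommet: loose black plastic ring 32 mm across, 10 mm high, lying on the riser's deck near a corner; origin: centre of its underside. A bystander
- marker: marker pen 135 mm long, 16 mm thick, lying on the bench between riser and stand; origin below its middle. A bystander
- tape_roll: roll of brown parcel tape lying flat, 110 mm across, 48 mm high; origin: centre of its underside. A bystander
- label_roll: roll of white labels lying flat, 120 mm across, 58 mm high; origin: centre of its underside. A bystander
- scanner: small black hand scanner, 50 x 90 mm, 36 mm high; origin: below its middle. A bystander
- screwdriver: screwdriver about 200 mm long lying on the bench; origin below its middle. A bystander
- carton: small closed cardboard carton 160 x 100 mm, 70 mm high; origin: centre of its underside. A bystander
Things that resemble listed ones, but are neither listed nor needed, are in the scene too. Leave any blue or pink look-alike of the tool alone. Leave any blue look-alike of the riser alone.

How it is judged:
On the way, in this order (a step that is already met when the one before it is completed fails the run):
1. the tool is lifted out of its stand (z of tool in the frame of mouth above 0.05 m), for 0.1 s.
2. blade in the hole and rubbing its edge: grommet side (z of tool in the frame of hole between 0.021 and 0.041 m and contact force between tool and riser above 1.5 N and x of tool in the frame of hole between -0.0075 and 0.0075 m and y of tool in the frame of hole between 0.0095 and 0.034 m), for 0.2 s.
3. blade in the hole and rubbing its edge: first eighth (z of tool in the frame of hole between 0.021 and 0.041 m and contact force between tool and riser above 1.5 N and x of tool in the frame of hole between 0.0095 and 0.034 m and y of tool in the frame of hole between 0.0095 and 0.034 m), for 0.2 s.
4. blade in the hole and rubbing its edge: second eighth (z of tool in the frame of hole between 0.021 and 0.041 m and contact force between tool and riser above 1.5 N and x of tool in the frame of hole between 0.0095 and 0.034 m and y of tool in the frame of hole between -0.0075 and 0.0075 m), for 0.2 s.
5. blade in the hole and rubbing its edge: third eighth (z of tool in the frame of hole between 0.021 and 0.041 m and contact force between tool and riser above 1.5 N and x of tool in the frame of hole between 0.0095 and 0.034 m and y of tool in the frame of hole between -0.034 and -0.0095 m), for 0.2 s.
6. blade in the hole and rubbing its edge: half way, side away from the grommet (z of tool in the frame of hole between 0.021 and 0.041 m and contact force between tool and riser above 1.5 N and x of tool in the frame of hole between -0.0075 and 0.0075 m and y of tool in the frame of hole between -0.034 and -0.0095 m), for 0.2 s.
7. blade in the hole and rubbing its edge: fifth eighth (z of tool in the frame of hole between 0.021 and 0.041 m and contact force between tool and riser above 1.5 N and x of tool in the frame of hole between -0.034 and -0.0095 m and y of tool in the frame of hole between -0.034 and -0.0095 m), for 0.2 s.
8. blade in the hole and rubbing its edge: sixth eighth (z of tool in the frame of hole between 0.021 and 0.041 m and contact force between tool and riser above 1.5 N and x of tool in the frame of hole between -0.034 and -0.0095 m and y of tool in the frame of hole between -0.0075 and 0.0075 m), for 0.2 s.
9. blade in the hole and rubbing its edge: seventh eighth (z of tool in the frame of hole between 0.021 and 0.041 m and contact force between tool and riser above 1.5 N and x of tool in the frame of hole between -0.034 and -0.0095 m and y of tool in the frame of hole between 0.0095 and 0.034 m), for 0.2 s.
10. blade in the hole and rubbing its edge: back at the grommet side (all of step 2), for 0.2 s.
At the end, for the whole second after the job is handed in: The tool stands at rest and released in its stand: its origin within 8 mm sideways and 4 mm in height of the well's mouth, upright within 0.08 rad (horizontal distance between tool and mouth below 0.008 m and z of tool in the frame of mouth between -0.004 and 0.004 m and angle between tool's own z axis and vertical below 0.08 rad and linear speed of tool below 0.02 m/s); the robot touches nothing.
It fails at once if the blade is pressed too hard: the tool bears on the riser with more than 12 N (contact force between tool and riser above 12 N).
It fails at once if the robot itself touches the riser hard (contact force between any of the arm, the fingers and riser above 20 N).
It fails at once if the tool is dropped or laid over (angle between tool's own z axis and vertical above 0.8 rad).
It fails at once if a bystander is moved more than 20 mm (distance of any of spare_grommet, marker, tape_roll, label_roll, scanner, screwdriver, carton from where it was at the start of the episode above 0.02 m).
It also fails if it takes over 72 s, if anything falls off the work surface, if the arm or the gripper's body presses on something with over 40 N, if the wrist force passes 120 N, or if a joint passes its speed limit or range.

ROBOT

A 6-joint arm with a two-finger parallel gripper is mounted at the origin on the work surface. World frame = base frame: x ahead of the robot, y to its left, z up, the work surface at z = 0. Lengths are in m, angles in rad, forces in N, time in s.
With the tool pointing down it reaches from about 0.275 to 1 m from the base axis. Payload 8.4 kg.
Tool frame: the origin (TCP) lies on the centre line of the jaws, within the pads' length; the fingertips stand 17 mm ahead of it and the grasp point (between the pads) lies 2 mm behind it (bot.tcp_to_tips is the z of the fingertips in the tool frame, in m); z points along the fingers, y is the line along which they close (so a half turn about z gives the same grasp; the last joint's range is limited). The gripper opens to 85 mm and grips with 20 to 120 N. Pads are 22 mm wide; open, the fingers measure 114 mm over their backs; the gripper's body (76 mm by 85 mm) begins 54 mm behind the grasp point. The pads swing forward as they close: fully open they stand 13 mm farther back than shut.
Start: joints at [1.231, 0.353, 1.633, -0, 1.155, -0.002], TCP at [0.207, 0.59, 0.248] pointing down, gripper open.
Joint ranges: [-2.63, 2.63], [-0.92, 2.1], [0.06, 2.66], [-1.3, 4.44], [0, 2.69], [-3.02, 3.02]. Speed limits (rad/s): [2.22, 2.22, 2.79, 3.14, 3.14, 3.14].

INTERFACE

Orientations are given as a unit quaternion [x, y, z, w].
In Python, from workcell import bot, hand, kinematics, get_obs, vision, hand_in gives the robot as it stands. The module is installed in compiled form; this text tells all that it offers. Calls block until the motion is done:
- bot.reach(position, orientation): joint-space move of the TCP to a pose.
- bot.servo_line(position, ori=None, velocity=0.15): straight line of the TCP; ori=None keeps the orientation; velocity is the mean speed in m/s.
- bot.goto_joints(angles): joint-space move.
- hand.move_gripper(opening, strength=None): finger opening in m; strength is the grip in N (None keeps the last); returns when the fingers have stopped.
- bot.dwell(seconds).
- kinematics.solve_ik(position, orientation): joint angles nearest the present ones, or None.
- get_obs(): the state.
- vision.read_camera(name): name is "scene" or "side" or "wrist"; returns a dict with "frame" (480x640x3 uint8, red, green, blue), "intrinsics" (3x3 intrinsics, pixels), "view" (4x4, takes a point from world to camera coordinates). Camera axes: x right, y down, z forward; pixel columns grow to the right and rows downward; lengths in m; the calibration is good to about 2 mm. The wrist camera is an equidistant fisheye: a pixel r from the principal point sees the ray r / f radians off the axis. A picture is of the moment at which its call begins. There is no depth.
A pose or a line that the arm cannot do raises bot.IKError and nothing moves.
- hand_in(): hands the job in; it is judged then, once.
The state is a dict: "time_s": time; "joint_pos": joint angles; "joint_vel": joint speeds; "joint_efforts": joint torques, N m; "position": TCP position; "orientation": TCP orientation; "wrist_force": force on the tool from outside, world axes, zero at the start; "ft_torque": the same for the moment, N m; "gripper_width": finger opening in m; "grip_force": force on a finger pad.
Only numpy, scipy, OpenCV 4.12 (cv2) and the standard library are available. Lean on these libraries where they do the work, as an engineer would, in place of code of your own. Each camera call takes 0.05 s, during which the arm holds its last target. There are 200 camera calls.

## Working session

There is one attempt and no reset: what is moved stays moved. The work goes in short steps, each a Python script; the robot and the scene stay as the last script left them, time stands still between calls to the robot, and variables do not carry over. Pictures are saved under pics/ and viewed, at most 10 in all, crops included, and the job is handed in when it is done.

```bash
mkdir -p pics; python3 - <<'E'
from workcell import *
import cv2,numpy as np
for n in ["scene","side","wrist"]:
    c=vision.read_camera(n); cv2.imwrite(f"pics/{n}0.png",c["frame"][:,:,::-1]); np.savez(f"pics/{n}0.npz",**c)
    V=np.array(c["view"]); print(n,np.round(c["intrinsics"],1).tolist(),np.round(-V[:3,:3].T@V[:3,3],3),np.round(V[2,:3],2))
o=get_obs(); print(o)
E
```

```text
scene [[484.2, 0.0, 311.2], [0.0, 484.2, 240.2], [0.0, 0.0, 1.0]] [ 0.898 -0.501  0.954] [-0.35  0.43 -0.83]
side [[561.2, 0.0, 315.7], [0.0, 561.2, 238.3], [0.0, 0.0, 1.0]] [-0.44  -0.923  0.947] [ 0.61  0.57 -0.55]
wrist [[371.6, 0.0, 323.3], [0.0, 371.6, 245.4], [0.0, 0.0, 1.0]] [0.143 0.612 0.373] [ 0.25 -0.09 -0.96]
{'time_s': 0.15, 'joint_pos': array([ 1.23064544e+00,  3.53507421e-01,  1.63392672e+00,  1.82205024e-05,
        1.15520426e+00, -2.41240983e-03]), 'joint_vel': array([-0.00110744, -0.00096305, -0.00070844, -0.00185489,  0.00075273,
        0.00164592]), 'joint_efforts': array([ 6.65562675e-04, -6.05635786e+01, -3.42336023e+01,  2.93820904e-05,
        5.98262268e-03,  3.79422232e-06]), 'position': array([0.20698937, 0.58938224, 0.24773832]), 'orientation': array([ 1.68071387e-01,  9.85774688e-01, -5.13804645e-04, -9.73327262e-05]), 'wrist_force': array([-0.42975482, -0.39659143, -0.39075261]), 'ft_torque': array([-0.00158684, -0.0314132 ,  0.00789782]), 'grip_force': 0.0, 'gripper_width': 0.08530397616245113}
```

View pics/scene0.png

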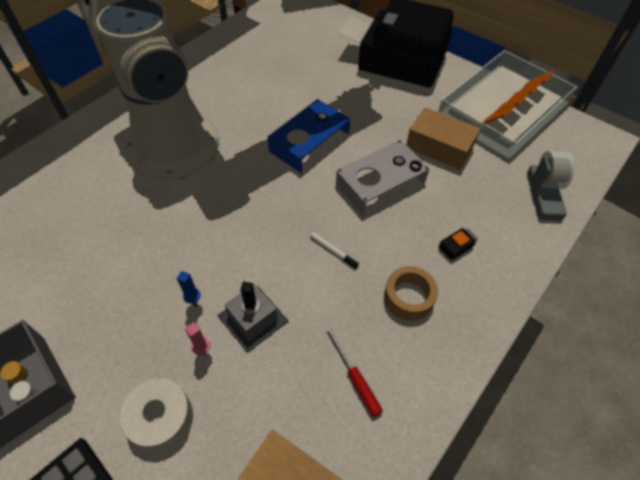

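View pics/side0.png

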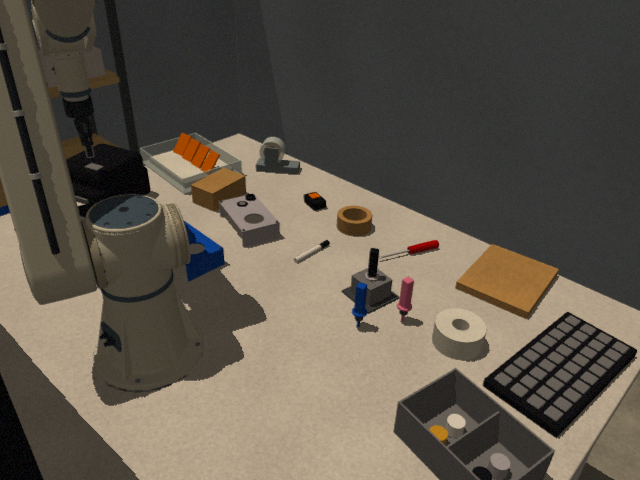

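The scene view shows the riser with its hole near (368,176), the grommet at (399,160), the spare grommet at (415,166), and the stand near (252,312) with the black handle's top at (248,285). In the side view the hole is near (255,218) and the handle top near (374,252).

```bash
cat > h.py <<'E'
from workcell import *
import cv2,numpy as np
from scipy.spatial.transform import Rotation as R
def ray(c,px,fish=False):
    K=np.array(c["intrinsics"]);V=np.array(c["view"])
    px=np.asarray(px,float); q=(px-K[:2,2])/K[0,0]
    if fish:
        r=np.linalg.norm(q); d=np.r_[q/max(r,1e-9)*np.sin(r),np.cos(r)]
    else: d=np.r_[q,1]
    return -V[:3,:3].T@V[:3,3], V[:3,:3].T@(d/np.linalg.norm(d))
def plane(c,px,z,fish=False):
    o,d=ray(c,px,fish); return o+d*(z-o[2])/d[2]
def tri(rays):
    A=sum(np.eye(3)-np.outer(d,d) for o,d in rays);b=sum((np.eye(3)-np.outer(d,d))@o for o,d in rays)
    p=np.linalg.solve(A,b); return p,[np.linalg.norm(np.cross(p-o,d)) for o,d in rays]
def proj(c,P):
    K=np.array(c["intrinsics"]);V=np.array(c["view"]);p=V[:3,:3]@P+V[:3,3]
    t=np.arctan2(np.linalg.norm(p[:2]),p[2]);u=p[:2]/np.linalg.norm(p[:2])
    return K[:2,2]+K[0,0]*t*u
def down(yaw):  # tool z down, tool y axis at angle yaw in world xy
    y=np.array([np.cos(yaw),np.sin(yaw),0]);z=np.array([0,0,-1.]);x=np.cross(y,z)
    return R.from_matrix(np.c_[x,y,z]).as_quat()
def shot(name):
    c=vision.read_camera("wrist");cv2.imwrite(f"pics/{name}.png",c["frame"][:,:,::-1]);np.savez(f"pics/{name}.npz",**c);return c
E
cat > a.py <<'E'
from h import *
s=np.load("pics/scene0.npz");d=np.load("pics/side0.npz")
P=dict(hole=((368,176),(255,218)),grom=((399,160),(242,204)),top=((248,285),(374,251)))
for k,(a,b) in P.items():
    p,e=tri([ray(s,a),ray(d,b)]);print(k,p.round(3),np.round(e,4))
o=get_obs();T=R.from_quat(o["orientation"]).as_matrix()
w=np.load("pics/wrist0.npz");V=w["view"];C=-V[:3,:3].T@V[:3,3]
print("cam in tool",(T.T@(C-o["position"])).round(3),"axis",(T.T@V[2,:3]).round(3))
E
python3 a.py
```

```text
hole [0.505 0.203 0.057] [0.0005 0.0005]
grom [0.533 0.297 0.056] [0.0004 0.0004]
top [ 0.526 -0.233  0.141] [0.0012 0.0012]
cam in tool [ 0.068 -0.    -0.125] axis [-0.267  0.     0.964]
```

```bash
cat > b.py <<'E'
from h import *
for n,p in [("r1",(.50,.235,.28)),("r2",(.54,.27,.34)),("t1",(.515,-.235,.30)),("t2",(.545,-.20,.34))]:
    bot.reach(np.array(p),down(np.arctan2(p[1],p[0])+np.pi/2)); 
    print(n,get_obs()["time_s"],get_obs()["joint_pos"].round(2)); shot(n)
a=[cv2.imread(f"pics/{n}.png") for n in("r1","r2","t1","t2")]
m=np.vstack([np.hstack(a[:2]),np.hstack(a[2:])]);cv2.imwrite("pics/m1.png",cv2.resize(m,(800,600),interpolation=cv2.INTER_AREA))
E
python3 b.py
```

```text
r1 1.8333 [ 0.44  0.21  1.75  0.    1.18 -1.57]
r2 2.3 [ 0.46  0.25  1.57  0.    1.32 -1.57]
t1 4.1917 [-0.43  0.21  1.7   0.    1.22 -1.57]
t2 4.5917 [-0.35  0.21  1.62 -0.    1.31 -1.57]
```

View pics/m1.png

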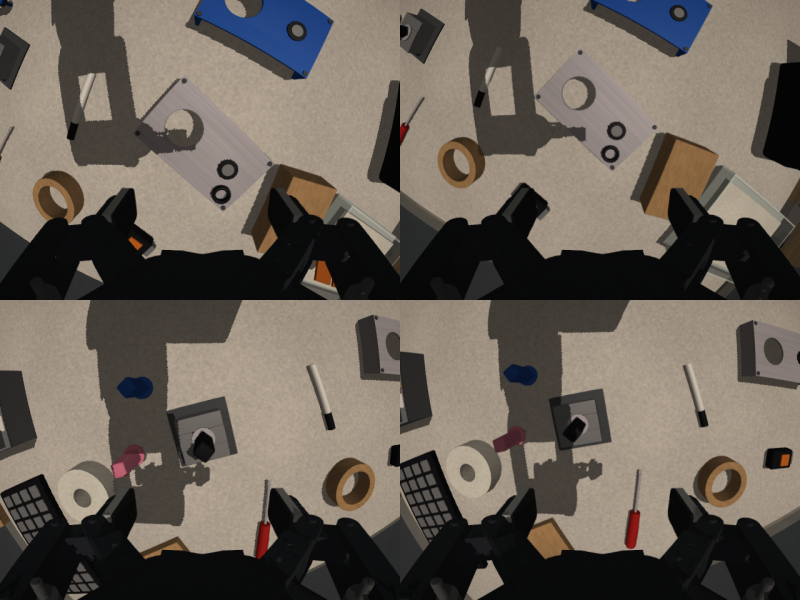

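The mosaic (scaled by 1/1.6) shows four things:
- r1: the riser hole at about (294,203), the fitted grommet at about (365,270), and the spare grommet at about (353,310).
- r2: the hole at about (283,148).
- t1: the stand at about (323,208).
- t2: the stand at about (288,190).

I'll zoom in next.

```bash
cat > c.py <<'E'
from h import *
a=cv2.imread("pics/r1.png")[115:345,210:440];b=cv2.imread("pics/t1.png")[150:270,260:390]
c=cv2.imread("pics/t2.png")[140:250,235:345]
m=np.hstack([cv2.resize(a,(460,460),interpolation=3),np.vstack([cv2.resize(b,(249,230),interpolation=3),cv2.resize(c,(249,230),interpolation=3)])])
cv2.imwrite("pics/m2.png",m)
for n in("r1","r2"):
    im=cv2.imread(f"pics/{n}.png");h=cv2.cvtColor(im,cv2.COLOR_BGR2HSV)
    w=np.load(f"pics/{n}.npz")
    for P in [(.505,.203,.057),(.512,.25,.056),(.533,.297,.056),(.56,.20,.0),(.49,.16,.056)]:
        u=proj(w,np.array(P)).round().astype(int); print(n,P,u,h[u[1],u[0]],im[u[1],u[0]])
E
python3 c.py
```

```text
r1 (0.505, 0.203, 0.057) [290 207] [16 41 69] [58 64 69]
r1 (0.512, 0.25, 0.056) [331 234] [  9  28 153] [136 141 153]
r1 (0.533, 0.297, 0.056) [364 272] [ 14  27 105] [ 94  99 105]
r1 (0.56, 0.2, 0.0) [272 241] [ 5 26 59] [53 54 59]
r1 (0.49, 0.16, 0.056) [255 174] [  8  27 149] [133 137 149]
r2 (0.505, 0.203, 0.057) [282 150] [ 16  47 153] [125 140 153]
r2 (0.512, 0.25, 0.056) [317 175] [  9  27 149] [133 138 149]
r2 (0.533, 0.297, 0.056) [347 210] [ 15  29 107] [ 95 101 107]
r2 (0.56, 0.2, 0.0) [266 188] [  8  28 138] [123 127 138]
r2 (0.49, 0.16, 0.056) [253 122] [  6  26 139] [125 128 139]
```

View pics/m2.png

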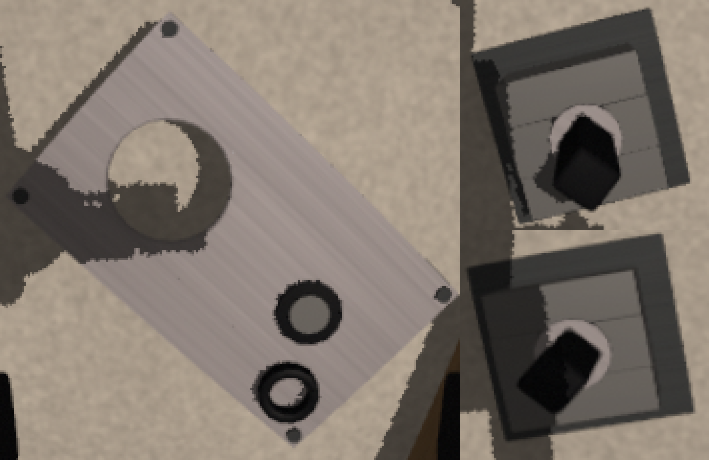

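The crop shows the deck with four screws at crop pixels (170,28), (20,196), (443,294) and (293,435), all at half scale from offset (210,115). The hole is at (170,181) and the fitted grommet at (308,312). The handle is turned relative to the stand, so I'll put the camera straight above it.

```bash
cat > d.py <<'E'
from h import *
t=np.array([.526,-.233]);az=np.arctan2(t[1],t[0]);u=np.r_[np.cos(az),np.sin(az)];v=np.r_[-u[1],u[0]]
for n,off,z in [("t3",0*u,.21),("t4",.04*v,.21)]:
    p=t+.068*u+off; bot.reach(np.r_[p,z],down(az+np.pi/2)); shot(n)
print(get_obs()["time_s"])
o=[]
for n in("t3","t4"):
    im=cv2.imread(f"pics/{n}.png");w=np.load(f"pics/{n}.npz");c=proj(w,np.array([.526,-.233,.143])).astype(int);print(n,c)
    cr=im[c[1]-90:c[1]+90,c[0]-90:c[0]+90]; o.append(cv2.resize(cr,(400,400),interpolation=3))
cv2.imwrite("pics/m3.png",np.hstack(o))
# riser
px=np.array([[170,28],[20,196],[443,294],[293,435],[308,312],[170,181]])/2+[210,115]
w1=np.load("pics/r1.npz");w2=np.load("pics/r2.npz")
P=np.array([plane(w1,q,.056,True) for q in px]);print(P.round(4),"centre",P[:4].mean(0).round(4))
im=cv2.cvtColor(cv2.imread("pics/r2.png"),cv2.COLOR_BGR2GRAY).astype(float)
Q=[]
for p in P[:4]:
    c=proj(w2,p).round().astype(int);k=im[c[1]-6:c[1]+7,c[0]-6:c[0]+7];wt=np.clip(90-k,0,None)
    y,x=np.mgrid[-6:7,-6:7];Q.append(c+[ (wt*x).sum()/wt.sum(),(wt*y).sum()/wt.sum()])
for a,b,p in zip(px,Q,P):
    r,e=tri([ray(w1,a,True),ray(w2,b,True)]);print("screw",r.round(4),np.round(e,4),plane(w2,b,.056,True).round(4))
# hole contour by hue in r2
for n,w in(("r1",w1),("r2",w2)):
    h=cv2.cvtColor(cv2.imread(f"pics/{n}.png"),cv2.COLOR_BGR2HSV)
    m=((h[...,0]>11)*255).astype(np.uint8);m=cv2.medianBlur(m,5)
    cs,_=cv2.findContours(m,cv2.RETR_LIST,cv2.CHAIN_APPROX_NONE);c0=proj(w,P[5])
    for k in cs:
        (x,y),r=cv2.minEnclosingCircle(k)
        if np.hypot(x-c0[0],y-c0[1])<12 and 10<r<50:
            g=np.array([plane(w,q[0],.056,True)[:2] for q in cv2.convexHull(k)]);(gx,gy),gr=cv2.minEnclosingCircle(g.astype(np.float32)*1000);print(n,"hole",gx,gy,gr)
E
python3 d.py
```

```text
5.675
t3 [323 145]
t4 [243 144]
[[0.4356 0.1768 0.056 ]
 [0.5389 0.1427 0.056 ]
 [0.4948 0.3551 0.056 ]
 [0.5978 0.3212 0.056 ]
 [0.5324 0.2962 0.056 ]
 [0.5015 0.207  0.056 ]] centre [0.5168 0.2489 0.056 ]
screw [0.4358 0.177  0.0609] [0.0003 0.0003] [0.4354 0.176  0.056 ]
screw [0.5372 0.1437 0.062 ] [0.0001 0.0001] [0.5381 0.1422 0.056 ]
screw [0.4942 0.3529 0.0609] [0.0003 0.0003] [0.4945 0.354  0.056 ]
screw [0.5948 0.3191 0.0625] [0.0001 0.0001] [0.5966 0.3205 0.056 ]
r1 hole 501.8309631347656 205.9755096435547 29.928516387939453
r2 hole 502.07940673828125 205.77137756347656 29.83978271484375
```

View pics/m3.png

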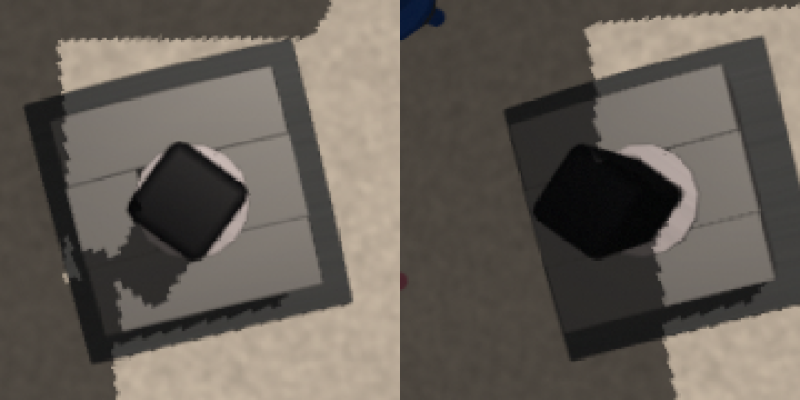

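t3 shows the square handle top with crop corners (180,141), (248,190), (193,261) and (128,208). The block-top corners are at (52,122), (272,67), (322,284) and (105,335). t4 shows the same handle corners at (180,144), (133,212) and (200,258).

The hole is at (0.502, 0.206) in both views. Its radius comes out at 29.9 mm, and it agrees with the screw pattern.

```bash
cat > e.py <<'E'
from h import *
w3=np.load("pics/t3.npz");w4=np.load("pics/t4.npz");s=180/400
f3=lambda q:np.array(q)*s+[323-90,145-90]
f4=lambda q:np.array(q)*s+[243-90,144-90]
for a,b in [((180,141),(180,144)),((128,208),(133,212)),((193,261),(200,258))]:
    p,e=tri([ray(w3,f3(a),True),ray(w4,f4(b),True)]);print("top",p.round(4),np.round(e,4))
for a,b in [((52,122),(107,123)),((272,67),(322,66)),((322,284),(374,280))]:
    p,e=tri([ray(w3,f3(a),True),ray(w4,f4(b),True)]);print("block",p.round(4),np.round(e,4))
T=np.array([plane(w3,f3(q),.145,True) for q in [(180,141),(248,190),(193,261),(128,208)]])
B=np.array([plane(w3,f3(q),.060,True) for q in [(52,122),(272,67),(322,284),(105,335)]])
for n,A in(("tool",T),("stand",B)):
    E=np.roll(A,-1,0)-A;print(n,A.mean(0).round(4),"sides",np.linalg.norm(E,axis=1).round(4),"yaw",(np.degrees(np.arctan2(E[:,1],E[:,0]))%90).round(1))
w1=np.load("pics/r1.npz")
yaw=np.radians(np.median(np.degrees(np.arctan2((np.roll(T,-1,0)-T)[:,1],(np.roll(T,-1,0)-T)[:,0]))%90))
for k in range(4):
    for p in [np.r_[T.mean(0)[:2],.105],np.array([.502,.206,.13])]:
        q=kinematics.solve_ik(p,down(yaw+k*np.pi/2));print(k,None if q is None else np.round(q,2))
F=[]
for i in range(20): F.append(get_obs()["wrist_force"]);bot.dwell(.01)
print(np.mean(F,0),np.std(F,0))
E
python3 e.py
```

```text
top [ 0.5112 -0.2319  0.144 ] [0. 0.]
top [ 0.5205 -0.2492  0.1437] [0.0001 0.0001]
top [ 0.538  -0.2406  0.1372] [0.0003 0.0003]
block [ 0.4819 -0.2653  0.0713] [0.0007 0.0007]
block [ 0.4942 -0.1937  0.0622] [0.0001 0.0001]
block [ 0.567  -0.2072  0.0621] [0.0001 0.0001]
tool [ 0.5243 -0.2359  0.145 ] sides [0.0191 0.0207 0.0193 0.0194] yaw [30.  28.8 26.3 28.3]
stand [ 0.524  -0.2371  0.06  ] sides [0.0748 0.0748 0.0752 0.0743] yaw [79.9 79.5 79.5 79.2]
0 [-0.43  0.45  1.85 -0.    0.84 -0.92]
0 [ 0.39  0.37  1.91 -0.    0.86 -0.11]
1 [-0.43  0.45  1.85 -0.    0.84 -2.49]
1 [ 0.39  0.37  1.91 -0.    0.86 -1.68]
2 [-0.43  0.45  1.85 -0.    0.84  2.22]
2 None
3 [-0.43  0.45  1.85 -0.    0.84  0.65]
3 [ 0.39  0.37  1.91 -0.    0.86  1.46]
[-0.10780415  0.01106112 -0.06405295] [0.42803868 0.54197231 0.34144153]
```

Top heights are about 144 mm and block-top heights about 62 mm, and sides are about 20 mm and 75 mm, all as expected. The stand is at (0.524,-0.237), and the tool at (0.5243,-0.2359) with yaw 28.4°. I'll grasp and lift now.

```bash
cat > f.py <<'E'
from h import *
Q=down(np.radians(28.4))
hand.move_gripper(.06)
bot.reach(np.array([.5243,-.2359,.20]),Q); bot.servo_line(np.array([.5243,-.2359,.105]))
hand.move_gripper(.015,100); o=get_obs(); print(o["time_s"],o["position"],o["gripper_width"],o["grip_force"],o["wrist_force"])
np.save("pick.npy",np.r_[o["position"],o["orientation"]])
bot.servo_line(np.array([.5243,-.2359,.115]),velocity=.05);print(get_obs()["wrist_force"],get_obs()["gripper_width"])
bot.servo_line(np.array([.5243,-.2359,.21]))
bot.dwell(.2);t=get_obs()["time_s"];print(t,get_obs()["position"])
for i in range(3):
    p=get_obs()["position"];bot.servo_line(p+[.001,0,0],velocity=.01);o=get_obs();print(o["time_s"],o["position"]-p)
c=vision.read_camera("side");k=c["frame"][120:360,220:540,::-1]
w=shot("g")
cv2.imwrite("pics/m4.png",np.hstack([cv2.resize(k,(400,300)),cv2.resize(cv2.imread("pics/g.png"),(400,300))]))
E
python3 f.py
```

```text
8.05 [ 0.52473845 -0.23617976  0.10604382] 0.020880194991010275 97.48204708099365 [-1.64631696 -0.71123025  5.25744818]
[ 0.14407007 -0.80126993 -2.37268291] 0.02077558841201825
9.3833 [ 0.52375866 -0.23566622  0.20886855]
9.6583 [ 9.17712909e-04  6.19439029e-05 -3.28923678e-04]
9.9083 [ 1.05963760e-03 -5.40461334e-06  6.59810098e-06]
10.1667 [ 1.08424902e-03 -2.68865766e-05  3.91445997e-05]
```

View pics/m4.png

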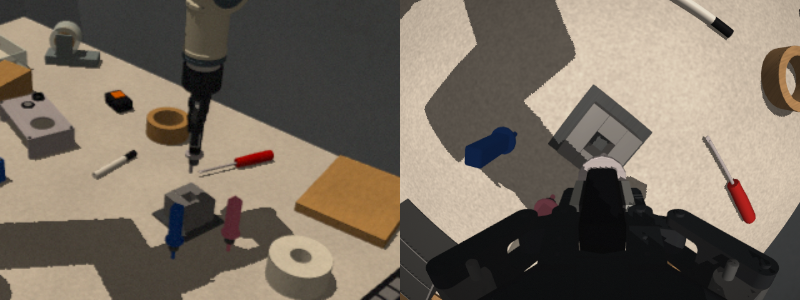

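The tool is held upright and clear of the stand, with the blade hanging free. In the wrist view the well is empty near (600,140) of the mosaic. Next I'll go to the hole, lower the blade and find the first contact on the grommet side.

```bash
cat > g.py <<'E'
from h import *
H=np.array([.502,.206]);yd=np.array([.3153,.949]);xd=np.array([yd[1],-yd[0]])
Q=np.load("pick.npy")[3:]; Q=down(np.radians(28.4))
def F(n=8,dt=.008):
    a=[]
    for i in range(n): a.append(get_obs()["wrist_force"]);bot.dwell(dt)
    return np.mean(a,0)
if __name__=="__main__":
    bot.reach(np.r_[H,.21],Q);bot.servo_line(np.r_[H,.150],Q);bot.dwell(.2)
    b=F(25);print("bias",b,get_obs()["time_s"],get_obs()["position"])
    bot.servo_line(np.r_[H,.134],Q,velocity=.04);bot.dwell(.2);f=F(15)-b
    print("in",f,get_obs()["position"],R.from_quat(get_obs()["orientation"]).as_matrix()[:,2])
    if np.linalg.norm(f)<2:
        c=H+16*.001*yd;bot.servo_line(np.r_[c,.134],Q,velocity=.04);bot.dwell(.1)
        b=F(25);print("bias",b,get_obs()["time_s"])
        s=.016
        while s<.034:
            s+=.0005;bot.servo_line(np.r_[H+s*yd,.134],Q,velocity=.008);f=F(5)-b
            if f[:2]@yd<-1.2:
                f=F(10)-b
                if f[:2]@yd<-1.: break
        for i in range(3):
            o=get_obs();f=F(12)-b;print(s,o["time_s"],"loc",(o["position"][:2]-H)@xd,(o["position"][:2]-H)@yd,o["position"][2],"F",f[:2]@xd,f[:2]@yd,f[2])
            if f[:2]@yd<-3.5:break
            s+=.0001;bot.servo_line(np.r_[H+s*yd,.134],Q,velocity=.008)
        np.savez("st.npz",b=b,s=s)
E
python3 g.py
```

```text
bias [ 0.12233133  0.19622423 -1.8294228 ] 12.85 [0.5022019  0.20612101 0.15047912]
in [ 0.02589623 -0.15798433  0.24268241] [0.50213533 0.20604692 0.13417007] [ 3.23083102e-04  1.09772697e-04 -9.99999942e-01]
bias [-0.12474359 -0.17518698 -1.87928895] 14.5833
0.022500000000000006 18.4583 loc -6.810112130707292e-05 0.022281109211672045 0.13395463785151904 F -0.12550083272367976 -2.619127552383 0.9151242472107352
0.022600000000000006 18.8083 loc -8.66890012297398e-05 0.022397555158205042 0.13394486627615085 F -0.09405242693066079 -3.4067663216493393 1.6397528168731221
0.022700000000000005 19.1583 loc -6.423152739117853e-05 0.022492845847327476 0.1339578263778936 F -0.2936117996188242 -4.381799772511011 2.058588294285996
```

Contact came at y = 22.2 mm with a stiffness of about 9 N/mm. I'll follow the edge with force feedback, in stages.

```bash
cat > k.py <<'E'
from g import *
import sys,os,pickle
from scipy.optimize import least_squares
n=int(sys.argv[1]);FT=4.3;K=9000.;R0=.026
b=np.load("st.npz")["b"]
S=pickle.load(open("S.pkl","rb")) if os.path.exists("S.pkl") else dict(L=np.array([0,float(np.load("st.npz")["s"])]),c=np.array([0,-.0037]),P=[np.array([0,.0225])],N=[4.4],Fn=4.4,ft=4.8,i=0,done=0.)
W=np.c_[xd,yd]
def meas(m=6):
    p=W.T@(get_obs()["position"][:2]-H);f=F(m)-b;return p,W.T@f[:2],np.linalg.norm(f),f[2]
def go(L,v): bot.servo_line(np.r_[H+W@L,.134],Q,velocity=v)
for j in range(n):
    st=.001 if S["i"]<6 else .0022
    if S["ft"]>8: st=0
    v=S["L"]-S["c"];r=np.linalg.norm(v);th=np.arctan2(v[0],v[1])
    r+=np.clip(.6*(FT-S["Fn"])/K,-.0004,.0003)
    th+=st/R0;L=S["c"]+r*np.array([np.sin(th),np.cos(th)])
    go(L,.02 if st else .008)
    p,f,ft,fz=meas()
    u=(p-S["c"])/np.linalg.norm(p-S["c"]);Fn=-f@u
    S.update(L=L,Fn=Fn,ft=ft,i=S["i"]+1,done=S["done"]+st/R0)
    if Fn>1: S["P"].append(p);S["N"].append(Fn)
    PP=np.array(S["P"]);NN=np.array(S["N"])
    g=lambda c:np.r_[(np.linalg.norm(PP-c,axis=1)-R0-NN/K)/.0003,c[0]/.004,c[1]/.004]
    S["c"]=least_squares(g,S["c"],loss="soft_l1").x
    pickle.dump(S,open("S.pkl","wb"))
    print(S["i"],"t%.1f"%get_obs()["time_s"],"th%.0f"%np.degrees(th),"p",(p*1e3).round(1),"Fn%.1f ft%.1f fz%.1f"%(Fn,ft,fz),"Ft%.1f"%(f@[u[1],-u[0]]),"c",(S["c"]*1e3).round(2))
    if ft>10.5: go(L-.0005*u,.02);S["L"]=L-.0005*u;pickle.dump(S,open("S.pkl","wb"));print("ABORT");break
    if th<.2 and th>.0 and S["i"]>40 and p[0]>0: break
E
python3 k.py 10
```

```text
1 t19.6 th2 p [ 0.7 22.5] Fn4.1 ft4.6 fz1.1 Ft-1.8 c [ 0.1  -3.95]
2 t19.9 th4 p [ 1.9 22.6] Fn3.8 ft4.2 fz-0.0 Ft-1.8 c [ 0.98 -3.91]
3 t20.2 th4 p [ 3.1 22.6] Fn3.3 ft3.7 fz-0.9 Ft-1.5 c [ 2.03 -3.85]
4 t20.5 th4 p [ 4.2 22.6] Fn3.7 ft4.2 fz-0.6 Ft-2.0 c [ 2.56 -3.82]
5 t20.8 th5 p [ 5.2 22.6] Fn3.5 ft3.9 fz-0.2 Ft-1.7 c [ 3.06 -3.79]
6 t21.1 th7 p [ 6.1 22.5] Fn4.2 ft5.1 fz0.3 Ft-2.9 c [ 3.06 -3.79]
7 t21.4 th11 p [ 8.4 22.2] Fn4.4 ft4.8 fz-0.5 Ft-1.8 c [ 3.11 -3.79]
8 t21.7 th16 p [10.5 21.7] Fn4.1 ft4.5 fz0.0 Ft-1.8 c [ 3.16 -3.79]
9 t22.0 th21 p [12.6 21. ] Fn4.3 ft4.7 fz-0.4 Ft-1.8 c [ 3.18 -3.79]
10 t22.3 th26 p [14.7 20.1] Fn4.0 ft4.4 fz-0.1 Ft-1.9 c [ 3.25 -3.79]
```

```bash
python3 k.py 35
```

```text
11 t22.6 th30 p [16.6 19. ] Fn4.3 ft4.4 fz-0.2 Ft-1.2 c [ 3.25 -3.79]
12 t22.9 th35 p [18.5 17.8] Fn4.6 ft5.1 fz0.1 Ft-2.2 c [ 3.23 -3.79]
13 t23.2 th40 p [20.3 16.5] Fn4.4 ft5.0 fz0.4 Ft-2.2 c [ 3.25 -3.79]
14 t23.5 th45 p [22. 15.] Fn4.6 ft5.0 fz0.3 Ft-2.1 c [ 3.26 -3.79]
15 t23.8 th50 p [23.5 13.4] Fn4.4 ft5.0 fz0.1 Ft-2.4 c [ 3.28 -3.79]
16 t24.1 th55 p [24.9 11.6] Fn4.1 ft4.6 fz0.5 Ft-1.9 c [ 3.3 -3.8]
17 t24.4 th59 p [26.1  9.8] Fn4.0 ft4.5 fz0.5 Ft-2.1 c [ 3.33 -3.8 ]
18 t24.8 th64 p [27.2  7.7] Fn3.8 ft4.2 fz1.0 Ft-1.5 c [ 3.35 -3.81]
19 t25.1 th69 p [28.1  5.7] Fn3.7 ft4.5 fz0.9 Ft-2.4 c [ 3.38 -3.81]
20 t25.4 th74 p [28.9  3.5] Fn3.7 ft4.1 fz0.9 Ft-1.5 c [ 3.41 -3.82]
21 t25.7 th79 p [29.4  1.4] Fn3.8 ft4.4 fz0.9 Ft-1.9 c [ 3.43 -3.83]
22 t26.0 th84 p [29.8 -0.9] Fn3.8 ft4.2 fz0.9 Ft-1.5 c [ 3.44 -3.83]
23 t26.3 th88 p [30. -3.] Fn3.7 ft4.2 fz0.5 Ft-1.9 c [ 3.46 -3.84]
24 t26.6 th93 p [30.  -5.4] Fn4.0 ft4.5 fz1.4 Ft-1.6 c [ 3.48 -3.84]
25 t26.9 th98 p [29.8 -7.5] Fn3.6 ft4.3 fz0.9 Ft-2.1 c [ 3.5  -3.85]
26 t27.2 th103 p [29.4 -9.8] Fn4.0 ft4.6 fz1.1 Ft-1.9 c [ 3.51 -3.86]

[... 670 characters left out ...]
4 -27.4] Fn3.9 ft4.4 fz0.7 Ft-1.9 c [ 3.64 -3.98]
37 t30.7 th156 p [ 14.3 -28.5] Fn4.0 ft4.5 fz1.0 Ft-1.7 c [ 3.65 -4.  ]
38 t31.0 th161 p [ 12.2 -29.3] Fn3.8 ft4.1 fz0.7 Ft-1.5 c [ 3.65 -4.01]
39 t31.3 th166 p [ 10.1 -30. ] Fn4.2 ft4.7 fz1.1 Ft-1.8 c [ 3.66 -4.02]
40 t31.6 th171 p [  7.9 -30.4] Fn4.1 ft4.5 fz0.6 Ft-1.8 c [ 3.66 -4.04]
41 t31.9 th176 p [  5.6 -30.7] Fn4.0 ft4.4 fz1.2 Ft-1.3 c [ 3.66 -4.05]
42 t32.3 th180 p [  3.4 -30.8] Fn4.1 ft4.4 fz0.4 Ft-1.6 c [ 3.66 -4.06]
43 t32.6 th-175 p [  1.1 -30.7] Fn4.2 ft4.5 fz0.7 Ft-1.5 c [ 3.66 -4.08]
44 t32.9 th-170 p [ -1.1 -30.4] Fn4.0 ft4.3 fz0.2 Ft-1.5 c [ 3.66 -4.09]
45 t33.2 th-165 p [ -3.4 -29.9] Fn4.4 ft4.7 fz0.3 Ft-1.7 c [ 3.66 -4.1 ]
```

```bash
python3 k.py 40 | awk 'NR%3==0'; python3 -c "
import pickle;S=pickle.load(open('S.pkl','rb'));print(S['P'][-1],S['ft'],S['i'])"
```

```text
48 t34.2 th-150 p [ -9.6 -27.4] Fn4.3 ft4.7 fz0.7 Ft-1.8 c [ 3.64 -4.13]
51 t35.1 th-136 p [-15.1 -23.3] Fn4.2 ft4.4 fz-0.1 Ft-1.3 c [ 3.62 -4.16]
54 t36.1 th-121 p [-19.3 -18.1] Fn4.1 ft4.4 fz-0.0 Ft-1.8 c [ 3.59 -4.18]
57 t37.0 th-107 p [-22.1 -11.9] Fn3.7 ft3.9 fz-0.6 Ft-1.0 c [ 3.56 -4.19]
60 t38.0 th-92 p [-23.4  -5.3] Fn3.6 ft4.1 fz-0.1 Ft-1.8 c [ 3.52 -4.19]
63 t38.9 th-78 p [-22.9   1.5] Fn3.9 ft4.3 fz-1.0 Ft-1.5 c [ 3.47 -4.18]
66 t39.9 th-63 p [-20.7   7.8] Fn4.1 ft4.6 fz-1.1 Ft-1.7 c [ 3.42 -4.16]
69 t40.8 th-49 p [-17.   13.6] Fn4.4 ft4.9 fz-1.1 Ft-1.9 c [ 3.38 -4.12]
72 t41.8 th-34 p [-11.9  18.1] Fn4.2 ft4.9 fz-1.0 Ft-2.3 c [ 3.33 -4.07]
75 t42.7 th-20 p [-5.9 21.2] Fn4.3 ft4.9 fz-0.5 Ft-2.3 c [ 3.3  -4.03]
78 t43.7 th-5 p [ 0.7 22.6] Fn4.1 ft4.6 fz-0.6 Ft-2.0 c [ 3.28 -3.99]
[0.0051599  0.02267505] 4.662096149749183 80
```

The full lap is done at a steady 4 to 5 N. I'll withdraw, go back above the stand and check whether the tool shifted in the grip.

```bash
cat > m.py <<'E'
from g import *
bot.servo_line(np.r_[H,.134],Q,velocity=.05);bot.servo_line(np.r_[H,.21],Q)
pk=np.load("pick.npy");print(pk[:3])
bot.reach(np.r_[.5243,-.2359,.21],Q);bot.dwell(.2);o=get_obs();print(o["time_s"],o["position"],o["gripper_width"])
shot("g2")
a,b=[cv2.imread(f"pics/{n}.png")[220:430,240:420] for n in("g","g2")]
cv2.imwrite("pics/m5.png",np.hstack([cv2.resize(x,(400,466),interpolation=3) for x in(a,b)]))
E
python3 m.py
```

```text
[ 0.52473845 -0.23617976  0.10604382]
47.3917 [ 0.52463958 -0.2350233   0.21004072] 0.020995726630823993
```

View pics/m5.png

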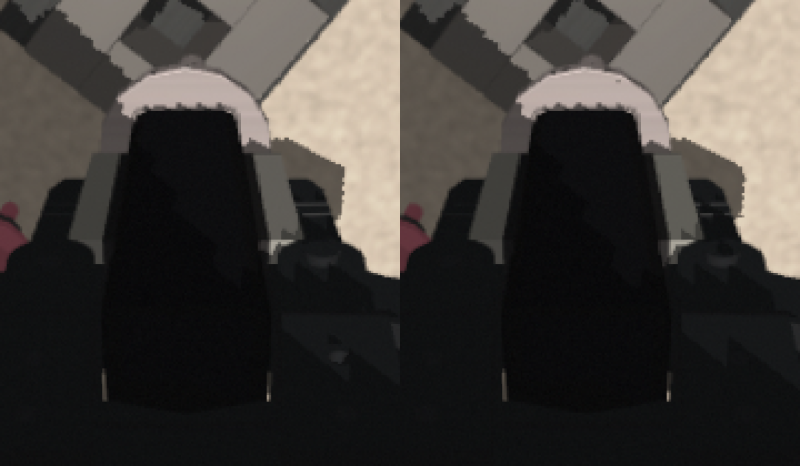

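The two views are identical, with the collar and handle at the same pixels, so the tool didn't slip. I'll insert it with force checks.

```bash
cat > n.py <<'E'
from g import *
T=np.array([.5246,-.2363]);c=T.copy()
bot.servo_line(np.r_[c,.165],Q,velocity=.1);bot.dwell(.15);c+=T-get_obs()["position"][:2];bot.servo_line(np.r_[c,.160],Q,velocity=.05);bot.dwell(.1);b=F(20);print(get_obs()["position"])
z=.160
while z>.1035:
    z-=.006 if z>.113 else .001;bot.servo_line(np.r_[c,z],Q,velocity=.06 if z>.113 else .02);f=F(6)-b
    print(round(z,4),f.round(1),get_obs()["position"].round(4))
    if f[2]>4 or np.linalg.norm(f[:2])>8: break
print(get_obs()["time_s"])
E
python3 n.py
```

```text
[ 0.52420137 -0.23610502  0.1600732 ]
0.154 [ 0.6 -0.1 -0. ] [ 0.5239 -0.236   0.1536]
0.148 [ 0.4 -0.  -0.3] [ 0.524  -0.236   0.1477]
0.142 [ 0.4  0.1 -0.1] [ 0.524  -0.236   0.1418]
0.136 [ 0.4  0.3 -0.2] [ 0.524  -0.236   0.1357]
0.13 [ 0.1 -0.   0.1] [ 0.524  -0.236   0.1298]
0.124 [-0.1  0.2 -0.3] [ 0.524  -0.236   0.1237]
0.118 [-0.   0.  -0.2] [ 0.524  -0.236   0.1177]
0.112 [ 0.2  0.1 -0.2] [ 0.5241 -0.2361  0.112 ]
0.111 [0.  0.2 0. ] [ 0.5241 -0.2361  0.111 ]
0.11 [ 0.1 -0.  -0.3] [ 0.5241 -0.2361  0.11  ]
0.109 [ 0.6  0.  -0.1] [ 0.5241 -0.2361  0.109 ]
0.108 [ 0.2 -0.1  0.1] [ 0.5241 -0.236   0.1079]
0.107 [ 0.2  0.2 -0.2] [ 0.5241 -0.2361  0.107 ]
0.106 [0.5 0.  1.7] [ 0.5243 -0.2361  0.1061]
0.105 [-2.9  1.2 12.2] [ 0.5243 -0.2362  0.106 ]
53.4083
```

The tool is seated at the same TCP height as when picked (0.106). Releasing and retreating.

```bash
cat > o.py <<'E'
from g import *
p=get_obs()["position"]
bot.servo_line(np.r_[.5242,-.2361,.106],Q,velocity=.02)
hand.move_gripper(.06,20)
bot.servo_line(np.r_[.5242,-.2361,.21],Q,velocity=.12)
t=np.array([.526,-.233]);az=np.arctan2(t[1],t[0]);u=np.r_[np.cos(az),np.sin(az)]
bot.reach(np.r_[t+.068*u,.21],down(az+np.pi/2));bot.dwell(.2);shot("e1")
s=vision.read_camera("scene")["frame"][200:380,180:420,::-1]
a=[cv2.imread(f"pics/{n}.png")[55:235,233:413] for n in("t3","e1")]
cv2.imwrite("pics/m6.png",np.hstack([cv2.resize(a[0],(250,250)),cv2.resize(a[1],(250,250)),cv2.resize(s,(300,250))]))
print(get_obs()["time_s"],get_obs()["wrist_force"])
E
python3 o.py
```

```text
56.1 [-0.16355103 -0.51277829  0.03029407]
```

View pics/m6.png

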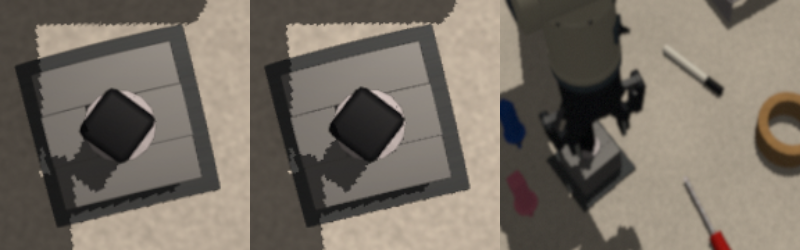

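The before and after views match: the handle is at (117,126) then and (367,125) now, with the same collar outline. The tool is back upright and fully seated, and the gripper is clear of it.

```bash
python3 -c "
from workcell import *
print(hand_in())"
```

```text
the job is handed in; nothing more can be done
None
```

I ran the blade once clockwise round the hole, starting and finishing on the grommet side, with measured force between about 3.7 and 5.1 N; the tool is back upright, seated and released in its stand, and I handed the job in at about 56 s (no verdict was returned).

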